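Assemble the test sieve column on the shaker

TASK

Build the sieve column on the shaker, one piece at a time from the bottom up: the receiver pan on the shaker's round seat inside the ring, then the fine sieve, then the coarse sieve, then the lid with the knob on top, each seated level and fully down in the one below. Leave the stopwatch and the dish of pellets where they are.

Things in the scene. Friction and masses are not known exactly. Their poses are not given: they have to be found in the camera images.
- shaker_seat (a point): sieve shaker, fixed to the bench: low round grey housing 100 mm across, small black control knob on its side; on top a round black rubber seat (67 mm) inside an upright aluminium ring (inside diameter 67 mm, outside 77 mm, top 5 mm above the seat, 35 mm above the bench). Point: centre of the seat's surface, 30 mm above the bench; z up
- pan_center (a point): the receiver pan: a round steel cup without knob or mesh, closed solid floor, 60 mm outside diameter, 54 mm bore, 28 mm high, wall 3 mm, floor 3 mm, standing upright. The point is on its axis, half-way up (14 mm above its underside); z is its axis, up. Mass about 0.15 kg
- fine_sieve_center (a point): fine sieve: steel frame 60 mm outside, 54 mm bore, 22 mm high, close woven mesh (wires 3.6 mm apart) near its bottom; the shallower sieve. Below it a spigot 7 mm high (48 mm diameter, tapering to 43) that fits the bore below until the shoulder rests on that rim. Total height 29 mm, standing on its spigot. Point: on its axis, 14.5 mm above the spigot's end; z its axis, up. 0.15 kg
- coarse_sieve_center (a point): coarse sieve: diameters and spigot as the fine sieve, but a wide open grid (thick wires 13 mm apart, bench seen between them) and deeper: total height 37 mm, frame 30 mm high above the 7 mm spigot. Stands on its spigot. Point: on its axis, 18.5 mm above the spigot's end; z its axis, up. About 0.15 kg
- lid_center (a point): sieve lid: steel disc 60 mm across, 9 mm thick, above a 7 mm spigot (48 mm diameter, tapering to 43) on which it stands, with a black knob (22 mm diameter, 31 mm high, neck 18 mm) on its middle; total height 47 mm. Point: on its axis, 23.5 mm above the spigot's end; the knob spans 16 to 47 mm above that end. z its axis, up. About 0.12 kg
- stopwatch: a black stopwatch lying loose on the bench, 70 x 58 x 18 mm; origin at the centre of its underside, z up. Not part of the job
- petri_dish: a loose round dish full of white pellets, 44 mm across, 9 mm high; origin at the centre of its underside, z up. Not part of the job

How it is judged:
On the way, in this order (a step that is already met when the one before it is completed fails the run):
1. the pan sits on the shaker's seat (horizontal distance between pan_center and shaker_seat below 0.008 m and z of pan_center in the frame of shaker_seat between 0.011 and 0.017 m and angle between pan_center's own z axis and vertical below 0.08 rad), for 0.2 s.
2. the fine sieve is nested in the pan on the shaker (all of step 1 and horizontal distance between fine_sieve_center and pan_center below 0.006 m and z of fine_sieve_center in the frame of pan_center between 0.0185 and 0.0245 m and angle between fine_sieve_center's own z axis and vertical below 0.08 rad), for 0.2 s.
3. the coarse sieve is nested in the fine sieve (all of step 2 and horizontal distance between coarse_sieve_center and fine_sieve_center below 0.006 m and z of coarse_sieve_center in the frame of fine_sieve_center between 0.023 and 0.029 m and angle between coarse_sieve_center's own z axis and vertical below 0.08 rad), for 0.2 s.
4. the lid is nested in the coarse sieve (all of step 3 and horizontal distance between lid_center and coarse_sieve_center below 0.006 m and z of lid_center in the frame of coarse_sieve_center between 0.032 and 0.038 m and angle between lid_center's own z axis and vertical below 0.08 rad), for 0.2 s.
At the end, for the whole second after the job is handed in: From the bottom up, pan, fine sieve, coarse sieve and lid stand on the shaker: the pan within 8 mm of the seat's centre, each other piece within 6 mm of the axis of the piece below it and within 3 mm of its fully seated height, all within 0.08 rad of upright and at rest (all of step 4 and linear speed of each of pan, fine_sieve, coarse_sieve, sieve_lid below 0.02 m/s); the robot touches nothing.
It fails at once if the stopwatch is moved more than 30 mm (distance of stopwatch from where it was at the start of the episode above 0.03 m).
It fails at once if the dish of pellets is moved more than 30 mm (distance of petri_dish from where it was at the start of the episode above 0.03 m).
It also fails if it takes over 109 s, if anything falls off the work surface, if the arm or the gripper's body presses on something with over 40 N, if the wrist force passes 120 N, or if a joint passes its speed limit or range.

ROBOT

A 6-joint arm with a two-finger parallel gripper is mounted at the origin on a cart in front of the work surface, level with it; the furniture and walls round the work are solid. World frame = base frame: x ahead of the robot, y to its left, z up, the work surface at z = 0. Lengths are in m, angles in rad, forces in N, time in s.
With the tool pointing down it reaches from about 0.35 to 0.975 m from the base axis. Payload 17.4 kg.
Tool frame: the origin (TCP) lies at the very end of the fingers, on their centre line; the grasp point (between the pads) lies 19 mm behind it (robot.grip_depth is the distance from the TCP to the grasp point, in m); z points along the fingers, x is the direction in which the jaws open and shut, and the axes are right-handed (so a half turn about z gives the same grasp; the last joint's range is limited). The gripper opens to 85 mm and grips with 20 to 120 N. Pads are 22 mm wide; open, the fingers measure 114 mm over their backs; the gripper's body (76 mm by 85 mm) begins 54 mm behind the grasp point. The pads swing forward as they close: fully open they stand 13 mm farther back than shut.
Start: joints at [-1.215, 0.116, 1.442, -0, 1.584, -0.038], TCP at [0.259, -0.623, 0.231] pointing down, gripper open.
Joint ranges: [-2.83, 2.83], [-0.83, 2.19], [0.07, 2.5], [-1.14, 4.28], [0.01, 3], [-2.97, 2.97]. Speed limits (rad/s): [1.89, 1.89, 2.22, 3.14, 3.14, 3.14].

INTERFACE

Orientations are given as a 3x3 rotation matrix whose columns are the frame's x, y, z axes.
In Python, from plant import robot gives the robot as it stands.
- The arm moves only by the tool apply_moves, never from a script. Its argument "commands" is a list of rows, each a list of 7 numbers: the closure, from 0 (fully open) to 1 (shut), then the shift along the world's x, y, z in mm, then the turn, a rotation vector about the world's x, y, z in degrees. A call has 1 to 10 rows; each row is the pose to reach, as a shift and turn from the pose commanded when the call began; what a row does not reach only later rows make up. A row lasts 1/10 s, in which the tool goes at most 50 mm and 8.59 degrees, less where a joint would pass 70% of its speed; a pose out of reach is approached as far as the arm can. A call with a gripper value outside its range is refused whole. The fingers move at their own pace and stop on an object; "force" is the grip in N (left out, the last holds). Time passes only in rows, so rows that repeat a pose let the fingers close. It gives the time, the measured TCP pose, the force and the opening at its end, in the units of the state.
- robot.state(): the state, without advancing time (a new reading comes with each control period).
- robot.read_camera(name): name is "side" or "top" or "wrist"; returns a dict with "img" (420x560x3 uint8, blue, green, red), "fx", "fy", "cx", "cy" (pixels), "extrinsics" (4x4, takes a point from camera to world coordinates); the wrist camera has in their place "tool_from_camera" (4x4, takes a point from camera to tool coordinates, whose origin is the TCP and whose axes are the tool frame's). Camera axes: x right, y up, looking along -z (the intrinsics and any distortion apply to the point x, -y, -z); pixel columns grow to the right and rows downward; lengths in m; the calibration is good to about 2 mm. A picture is of the moment at which its call begins: read the wrist's pose just before it. There is no depth.
- robot.job_done(): hands the job in, once; it reports no verdict.
Trained networks look in a picture, given as the dict that the camera call returned (one of the last four; its "shot" number tells which), for a name from the list of things; names that differ only in an ending like _2 or _b are one class to them, and where a whole thing is asked for, a point or a joint stands for the part that bears it (a point fixed in the world has none). Each returns a list of dicts, best first, with "confidence" (0 to 1); they miss things now and then, are a little off and sometimes report something else, mostly with a low value. They report only what shows in the picture. A call takes as long as a camera call.
- robot.spot_in(picture, query): "position" ([x, y, z] in m, in the coordinates of the camera as it stood for that picture, good to about 4 mm: the middle of the surface that is visible of it).
- robot.cut_out(picture, query): "mask" (420x560 bool, what is visible of it).
The state is a dict: "time": time; "joint_positions": joint angles; "joint_velocities": joint speeds; "effort": joint torques, N m; "ee_pos": TCP position; "tool_rot": TCP orientation; "contact_force": force on the tool from outside, world axes, zero at the start; "torque": the same for the moment, N m; "width": opening from 0.0 (shut) to 1.0 (fully open).
Only numpy, scipy, OpenCV 4.12 (cv2) and the standard library are available. Lean on these libraries where they do the work, as an engineer would, in place of code of your own. Each camera call takes 0.05 s, during which the arm holds its last target.

## Working session

There is one attempt and no reset: what is moved stays moved. The work goes in short steps, Python scripts to look and compute and a tool call to move; the robot and the scene stay as the last step left them, time stands still between calls to the robot, and variables do not carry over. Pictures are saved under pics/ and viewed, and the job is handed in when it is done.

Besides the shell and the picture viewer there is one more tool, called after "Call:" as name(argument=value, ...) on one line, values as JSON. apply_moves: Moves the arm, as the interface text tells. Its arguments: {"type":"object","properties":{"commands":{"type":"array"},"force":{"type":"number"}},"required":["commands"]}

```bash
ls; mkdir -p pics; cat > h.py <<'E'
import numpy as np, cv2
from plant import robot
def w(p,T): return (T@np.r_[p,1])[:3]
def look(n,tag):
    s=robot.state(); d=robot.read_camera(n); cv2.imwrite(f'pics/{tag}.png',d['img'])
    if n=='wrist':
        M=np.eye(4);M[:3,:3]=s['tool_rot'];M[:3,3]=s['ee_pos'];T=M@np.array(d['tool_from_camera'])
    else: T=np.array(d['extrinsics'])
    return d,T
def ray(d,T,u,v,z):
    r=np.array([(u-d['cx'])/d['fx'],-(v-d['cy'])/d['fy'],-1.]); dr=T[:3,:3]@r; o=T[:3,3]
    return o+dr*(z-o[2])/dr[2]
def proj(d,T,p):
    c=np.linalg.inv(T)@np.r_[p,1]; return np.array([d['cx']+d['fx']*c[0]/-c[2], d['cy']-d['fy']*c[1]/-c[2]])
E
python3 - <<'E'
from h import *
print(robot.state())
for n in ['top','side']:
    d,T=look(n,n+'0'); print(n,d.keys(),d['fx'],T.round(3).tolist())
    for q in ['shaker_seat','pan_center','fine_sieve_center','coarse_sieve_center','lid_center','stopwatch','petri_dish']:
        try:
            for r in robot.spot_in(d,q)[:3]: print(q,round(r['confidence'],2),w(r['position'],T).round(4),proj(d,T,w(r['position'],T)).round())
        except Exception as e: print(q,e)
print(robot.state()['time'])
E
```

```text
pics
{'time': 0.0, 'joint_positions': array([-1.21479998e+00,  1.16516207e-01,  1.44227730e+00, -1.71529735e-05,
        1.58401525e+00, -3.77960767e-02]), 'joint_velocities': array([-0.00066883,  0.0003297 ,  0.0018828 ,  0.00028539, -0.00289665,
        0.00024388]), 'effort': array([-9.02906730e-03, -7.32004666e+01, -6.32489133e+01, -4.53212724e-04,
        6.37130244e-03, -8.68350043e-06]), 'ee_pos': array([ 0.25891396, -0.62315561,  0.23053432]), 'tool_rot': array([[ 3.83692852e-01, -9.23460666e-01, -4.39918991e-04],
       [-9.23459970e-01, -3.83693103e-01,  1.13387886e-03],
       [-1.21588641e-03, -2.88136355e-05, -9.99999260e-01]]), 'contact_force': array([-0.84762914, -0.16419668,  0.43215648]), 'torque': array([-0.02823925, -0.00094715,  0.02201933]), 'width': 0.9996337872256645}
top dict_keys(['img', 'fx', 'fy', 'cx', 'cy', 'extrinsics', 'shot']) 423.5817364696759 [[0.099, 0.97, -0.22, 0.317], [-0.995, 0.098, -0.019, -0.015], [0.003, 0.221, 0.975, 0.952], [0.0, 0.0, 0.0, 1.0]]
shaker_seat 0.81 [0.4294 0.1031 0.0295] [234. 244.]
pan_center 0.57 [0.4352 0.2504 0.0068] [170.
[... 295 characters left out ...]
petri_dish 0.67 [ 0.4417 -0.0814  0.0005] [317. 248.]
side dict_keys(['img', 'fx', 'fy', 'cx', 'cy', 'extrinsics', 'shot']) 384.4833729489558 [[-0.939, 0.238, -0.25, 0.315], [-0.345, -0.664, 0.664, 0.552], [-0.008, 0.709, 0.705, 0.673], [0.0, 0.0, 0.0, 1.0]]
shaker_seat 0.83 [0.4302 0.1207 0.0304] [299. 280.]
pan_center 0.96 [0.4364 0.2466 0.0062] [274. 341.]
fine_sieve_center 0.94 [ 0.6423 -0.001   0.0129] [229. 219.]
coarse_sieve_center 0.82 [ 0.6203 -0.1772  0.0255] [265. 172.]
lid_center 0.63 [ 0.4343 -0.2391  0.0189] [339. 175.]
stopwatch 0.95 [0.61   0.1605 0.0154] [210. 275.]
stopwatch 0.54 [ 0.6215 -0.1767  0.0251] [264. 172.]
petri_dish 0.44 [ 0.4477 -0.0852  0.0044] [318. 217.]
0.8
```

View pics/top0.png

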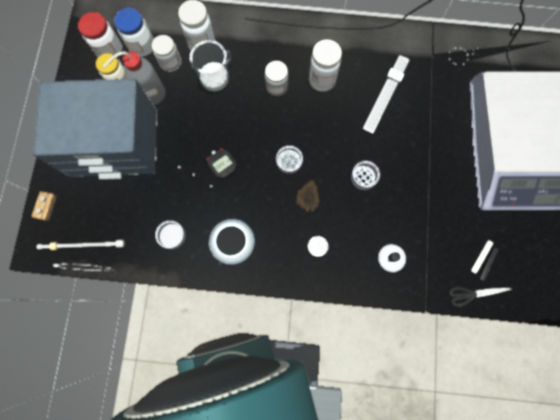

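View pics/side0.png

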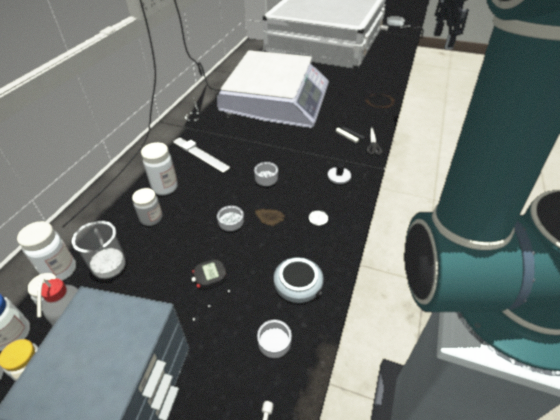

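Both cameras agree on every object. I'll move over the pan and shaker area for a closer look.

Call:
apply_moves(commands=[[0,10,47,0,0,0,0],[0,21,94,0,0,0,0],[0,32,141,0,0,0,0],[0,43,188,0,0,0,0],[0,54,235,0,0,0,0],[0,65,282,0,0,0,0],[0,76,329,0,0,0,0],[0,87,376,0,0,0,0],[0,98,423,0,0,0,0],[0,109,470,0,0,0,0]])

```text
time: 1.8
ee_pos: [0.3678, -0.1516, 0.2316]
tool_rot: [[0.383, -0.924, 0.001], [-0.924, -0.383, -0.0], [0.001, -0.001, -1.0]]
contact_force: [1.5, -0.6, 0.1]
width: 0.999
```

Call:
apply_moves(commands=[[0,7,45,0,0,0,0],[0,14,90,0,0,0,0],[0,21,135,0,0,0,0],[0,28,180,0,0,0,0],[0,35,225,0,0,0,0],[0,42,270,0,0,0,0],[0,49,315,0,0,0,0],[0,55,335,0,0,0,0],[0,55,335,0,0,0,0],[0,55,335,0,0,0,0]])

```text
time: 2.8
ee_pos: [0.4228, 0.1817, 0.2312]
tool_rot: [[0.385, -0.923, -0.0], [-0.923, -0.385, -0.0], [0.0, 0.0, -1.0]]
contact_force: [-0.6, -0.3, 0.1]
width: 0.999
```

```bash
python3 - <<'E'
from h import *
s=robot.state();print(s['time'],s['ee_pos'],s['tool_rot'].round(3).tolist(),s['joint_positions'].round(2))
d,T=look('wrist','w1'); print(d['fx'],np.array(d['tool_from_camera']).round(3).tolist())
for q in ['shaker_seat','pan_center']:
    for r in robot.spot_in(d,q)[:2]: print(q,round(r['confidence'],2),w(r['position'],T).round(4),proj(d,T,w(r['position'],T)).round())
E
```

```text
2.8 [0.42283375 0.18174165 0.23116848] [[0.385, -0.923, -0.0], [-0.923, -0.385, -0.0], [0.0, 0.0, -1.0]] [ 0.35 -0.37  1.88 -0.    1.63  1.53]
341.23358077214243 [[1.0, -0.0, 0.001, -0.0], [0.0, -0.963, -0.27, -0.068], [0.001, 0.27, -0.963, -0.142], [0.0, 0.0, 0.0, 1.0]]
shaker_seat 0.83 [0.4421 0.1145 0.0284] [340. 197.]
pan_center 0.66 [0.4354 0.2512 0.001 ] [217. 149.]
```

View pics/w1.png

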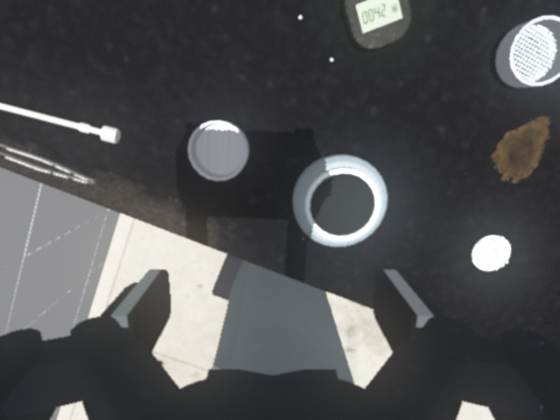

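```bash
cat >> h.py <<'E'
from scipy.optimize import minimize
def circ(d,T,x,y,z,r,n=120):
    a=np.linspace(0,2*np.pi,n,endpoint=False)
    P=np.c_[x+r*np.cos(a),y+r*np.sin(a),np.full(n,z),np.ones(n)]@np.linalg.inv(T).T
    return d['cx']+d['fx']*P[:,0]/-P[:,2], d['cy']-d['fy']*P[:,1]/-P[:,2]
def fit(d,T,zr,xy0,span=.012,vmask=None):
    """zr: list of (z,r) coaxial circles; grid search of the gradient score"""
    g=cv2.GaussianBlur(cv2.cvtColor(d['img'],cv2.COLOR_BGR2GRAY),(0,0),1.2).astype(np.float32)
    m=np.minimum(np.hypot(cv2.Sobel(g,cv2.CV_32F,1,0),cv2.Sobel(g,cv2.CV_32F,0,1)),150)
    def sc(p):
        t=0
        for z,r in zr:
            u,v=circ(d,T,p[0],p[1],z,r)
            t+=cv2.remap(m,u.astype(np.float32)[None],v.astype(np.float32)[None],cv2.INTER_LINEAR).mean()
        return t/len(zr)
    best=None
    for st,sp in ((.001,span),(.00025,.0015)):
        c=xy0 if best is None else best[1]
        o=np.arange(-sp,sp+1e-9,st)
        best=max(((sc((c[0]+a,c[1]+b)),(c[0]+a,c[1]+b)) for a in o for b in o))
    return np.array(best[1]),best[0]
def show(d,T,items,tag,box,k=3):
    u0,v0,u1,v1=box
    im=cv2.resize(d['img'][v0:v1,u0:u1],None,fx=k,fy=k,interpolation=cv2.INTER_CUBIC)
    for (x,y),zr in items:
        for z,r in zr:
            u,v=circ(d,T,x,y,z,r)
            cv2.polylines(im,[np.int32(np.c_[(u-u0)*k,(v-v0)*k])],True,(0,0,255),1)
    cv2.imwrite(f'pics/{tag}.png',im)
PAN=[(.028,.03),(.028,.027)]; RING=[(.035,.0385),(.035,.0335)]
E
python3 - <<'E'
from h import *
d,T=look('wrist','w1b')
p,s=fit(d,T,[(.028,.03)],(.4354,.2512)); print('pan',p,s)
p2,s=fit(d,T,PAN,(.4354,.2512)); print('pan',p2,s)
q,s=fit(d,T,RING,(.437,.1145)); print('ring',q,s)
show(d,T,[(p2,PAN),(q,RING)],'w1c',(160,100,420,270))
for n in ['top','side']:
    e,U=look(n,'x'+n)
    print(n,fit(e,U,PAN,p2),fit(e,U,RING,q))
E
```

```text
pan [0.4379  0.24695] 148.90121
pan [0.43615 0.2467 ] 100.7555
ring [0.436   0.10975] 111.1006
top (array([0.4229, 0.2532]), np.float32(61.53142)) (array([0.4435, 0.1105]), np.float32(124.95439))
side (array([0.4359 , 0.24345]), np.float32(103.93147)) (array([0.43975, 0.10375]), np.float32(131.56497))
```

View pics/w1c.png

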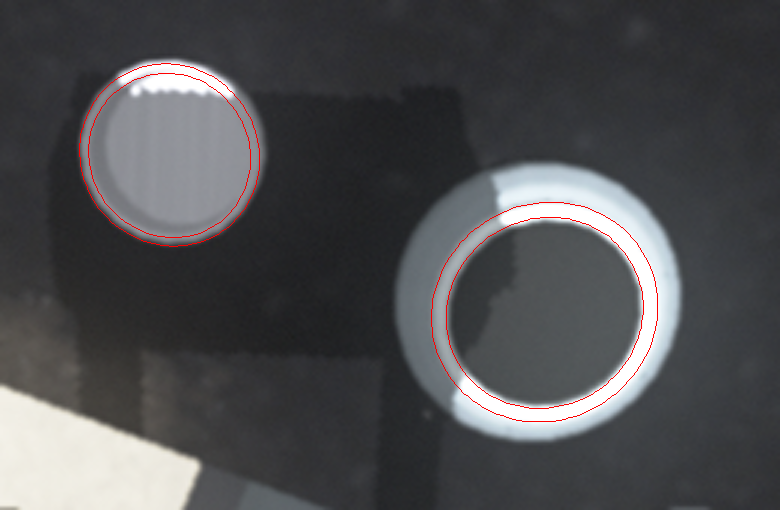

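Call:
apply_moves(commands=[[0,15,45,0,0,0,0],[0,15,65,-20,0,0,0],[0,15,65,-65,0,0,0],[0,15,65,-110,0,0,0],[0,15,65,-155,0,0,0],[0,15,65,-195,0,0,0],[0,15,65,-225,0,0,0],[0,15,65,-225,0,0,0],[0,15,65,-225,0,0,0],[0.5,15,65,-225,0,0,0]], force=20)

```text
time: 4.1
ee_pos: [0.4391, 0.247, 0.0086]
tool_rot: [[0.383, -0.924, 0.003], [-0.924, -0.383, 0.001], [-0.0, -0.003, -1.0]]
contact_force: [0.8, -0.2, -0.3]
width: 0.857
```

Call:
apply_moves(commands=[[0.5,0,0,0,0,0,0],[0.5,0,0,0,0,0,0],[0.5,0,0,0,0,0,0],[0.5,0,0,0,0,0,0],[0.5,0,0,0,0,0,0]])

```text
time: 4.6
ee_pos: [0.439, 0.2471, 0.0085]
tool_rot: [[0.384, -0.924, 0.003], [-0.924, -0.384, 0.001], [-0.0, -0.003, -1.0]]
contact_force: [-1.5, -1.6, 9.1]
width: 0.684
```

Call:
apply_moves(commands=[[0,0,0,0,0,0,0],[0,0,0,0,0,0,8],[0,0,0,0,0,0,16],[0,0,0,0,0,0,24],[0,0,0,0,0,0,32],[0,0,0,0,0,0,40],[0,0,0,0,0,0,48],[0,0,0,0,0,0,56],[0,0,0,0,0,0,64],[0,0,0,0,0,0,72]])

```text
time: 5.6
ee_pos: [0.4383, 0.2468, 0.007]
tool_rot: [[0.996, 0.085, 0.001], [0.085, -0.996, 0.0], [0.001, -0.0, -1.0]]
contact_force: [0.5, 0.2, -0.7]
width: 1.0
```

Call:
apply_moves(commands=[[0,0,0,-2,0,0,8],[0,0,0,-2,0,0,16],[0,0,0,-2,0,0,16],[0.5,0,0,-2,0,0,16],[0.5,0,0,-2,0,0,16],[0.5,0,0,-2,0,0,16],[0.5,0,0,-2,0,0,16],[0.5,0,0,-2,0,0,16]], force=50)

```text
time: 6.4
ee_pos: [0.4382, 0.2468, 0.0052]
tool_rot: [[0.937, 0.349, 0.0], [0.349, -0.937, 0.0], [0.0, -0.0, -1.0]]
contact_force: [-4.5, -2.5, 10.0]
width: 0.687
```

Call:
apply_moves(commands=[[0.5,0,0,20,0,0,0],[0.5,0,0,50,0,0,0],[0.5,0,-20,65,0,0,0],[0.5,0,-50,65,0,0,0],[0.5,-1,-80,65,0,0,0],[0.5,-2,-110,65,0,0,0],[0.5,-2,-130,65,0,0,0],[0.5,-2,-137,65,0,0,0],[0.5,-2,-137,65,0,0,0],[0.5,-2,-137,65,0,0,0]])

```text
time: 7.4
ee_pos: [0.4361, 0.1102, 0.0694]
tool_rot: [[0.937, 0.351, 0.0], [0.351, -0.937, 0.0], [0.0, -0.0, -1.0]]
contact_force: [0.4, 0.5, -1.6]
width: 0.688
```

```bash
python3 - <<'E'
from h import *
s=robot.state();print(s['time'],s['ee_pos'],s['width'])
zt=s['ee_pos'][2]
d,T=look('wrist','w2')
zp=.028+zt-.0052
p,sc=fit(d,T,[(zp,.03)],s['ee_pos'][:2]); print('pan',p,sc)
q,sc=fit(d,T,[(.035,.0385)],(.436,.1098)); print('ring',q,sc)
show(d,T,[(p,[(zp,.03)]),(q,RING)],'w2c',(140,40,400,230))
for n in ['top','side']:
    e,U=look(n,n+'2'); print(n,fit(e,U,[(zp,.03)],p),fit(e,U,[(.035,.0385)],q))
E
```

```text
7.4 [0.4360654  0.1102191  0.06935357] 0.688458277939251
pan [0.4358154 0.1112191] 104.98242
ring [0.43825 0.1043 ] 64.30225
top (array([0.4223154, 0.1207191]), np.float32(67.84697)) (array([0.42475, 0.1028 ]), np.float32(60.881706))
side (array([0.4370654, 0.1079691]), np.float32(85.07516)) (array([0.4415, 0.1013]), np.float32(87.277))
```

View pics/w2.png

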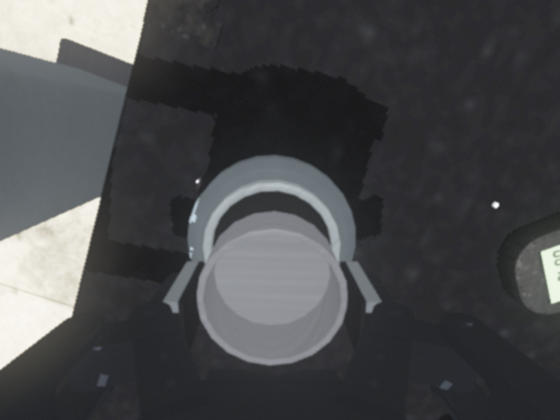

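View pics/side2.png

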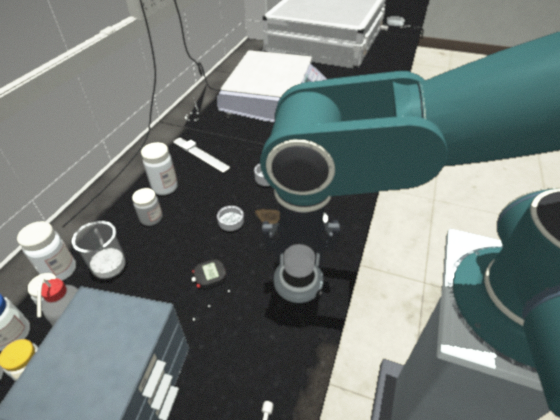

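```bash
python3 - <<'E'
from h import *
d,T=look('wrist','w2b')
show(d,T,[((.4358,.1112),[(.092,.03)]),((.436,.1098),RING+[(.03,.0335)])],'w2c',(160,130,380,380),3)
E
```

```text
(no output)
```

View pics/w2c.png

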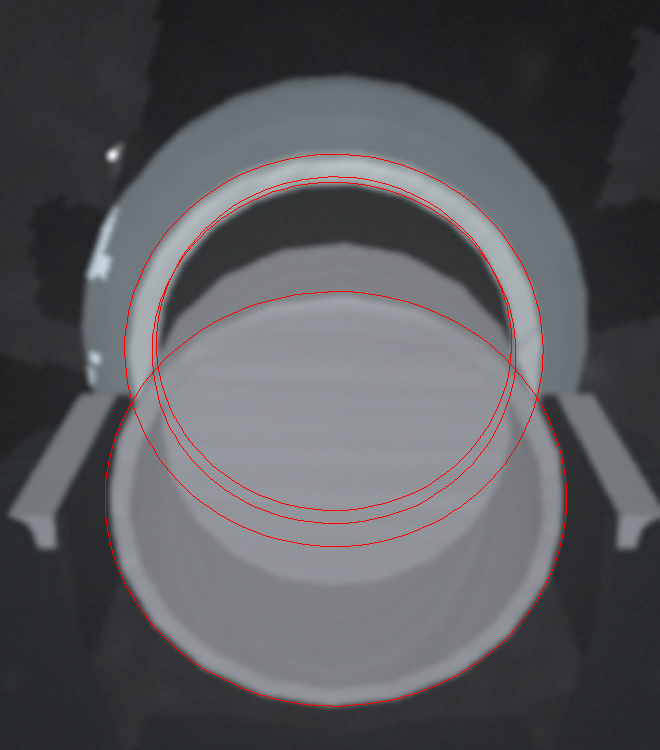

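Call:
apply_moves(commands=[[0.5,0,-1,-8,0,0,0],[0.5,0,-1,-15,0,0,0],[0.5,0,-1,-20,0,0,0],[0.5,0,-1,-24,0,0,0],[0.5,0,-1,-28,0,0,0],[0.5,0,-1,-30,0,0,0],[0.5,0,-1,-32,0,0,0],[0.5,0,-1,-33,0,0,0],[0.5,0,-1,-33,0,0,0]])

```text
time: 8.5
ee_pos: [0.436, 0.1087, 0.0363]
tool_rot: [[0.936, 0.351, 0.0], [0.351, -0.936, 0.0], [0.0, -0.0, -1.0]]
contact_force: [0.1, 0.4, -1.6]
width: 0.687
```

Call:
apply_moves(commands=[[0.5,0,1,-1,0,0,0],[0.5,0,1,-2,0,0,0],[0.5,0,1,-2,0,0,0]])

```text
time: 8.8
ee_pos: [0.4362, 0.1098, 0.0352]
tool_rot: [[0.936, 0.351, 0.0], [0.351, -0.936, 0.0], [0.0, -0.0, -1.0]]
contact_force: [-5.7, -0.3, 11.6]
width: 0.69
```

Call:
apply_moves(commands=[[0,0,0,0.5,0,0,0],[0,0,0,1,0,0,0],[0,0,0,1,0,0,0],[0,0,0,15,0,0,0],[0,0,0,50,0,0,0],[0,0,0,90,0,0,0],[0,0,0,130,0,0,0],[0,0,0,145,0,0,0],[0,0,0,145,0,0,0]])

```text
time: 9.7
ee_pos: [0.4368, 0.1098, 0.1824]
tool_rot: [[0.936, 0.351, 0.004], [0.351, -0.936, 0.001], [0.004, 0.001, -1.0]]
contact_force: [0.8, -0.3, -0.4]
width: 0.999
```

```bash
python3 - <<'E'
from h import *
s=robot.state();print(s['time'],s['ee_pos'])
d,T=look('wrist','w3')
P=[(.058,.03)]
p,sc=fit(d,T,P,(.436,.11)); print('pan',p,sc)
q,sc=fit(d,T,RING,(.436,.1098),.006); print('ring',q,sc)
show(d,T,[(p,P),(q,RING)],'w3c',(160,80,400,260),3)
e,U=look('side','s3'); show(e,U,[],'s3c',(240,230,370,330),5)
E
```

```text
9.7 [0.4367813  0.10982264 0.18238873]
pan [0.434  0.1155] 93.20866
ring [0.436  0.1098] 98.53733
```

View pics/w3c.png

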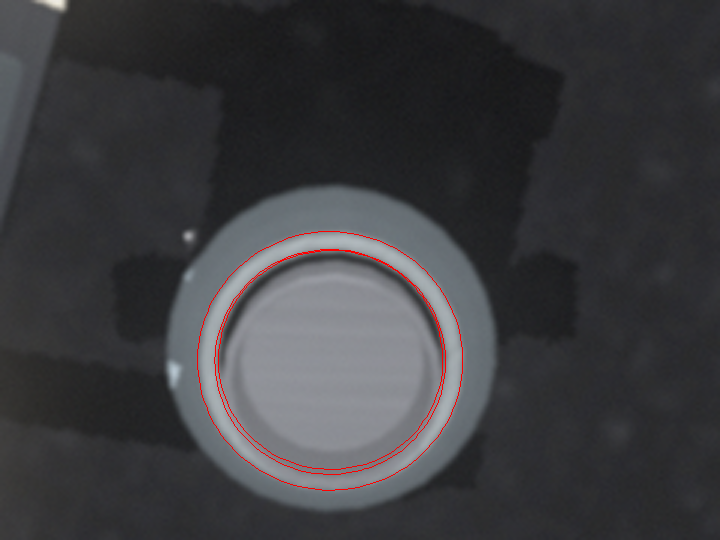

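View pics/s3c.png

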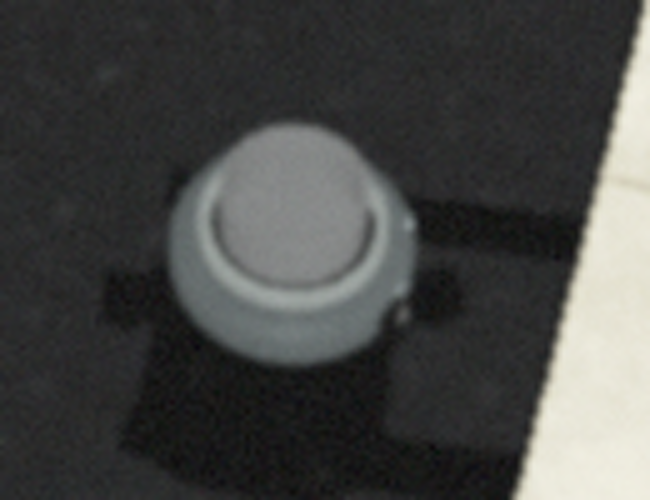

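```bash
python3 - <<'E'
from h import *
d,T=look('wrist','w3')
P=[(.058,.03),(.058,.027),(.033,.027)]
show(d,T,[((.4362,.1098),P)],'w3d',(210,140,340,260),5)
for z in ([P[2]],[P[0]],[P[1]]): print(fit(d,T,z,(.4362,.1098),.003))
E
```

```text
(array([0.4347 , 0.11255]), np.float32(62.852516))
(array([0.43395, 0.1143 ]), np.float32(73.02824))
(array([0.43345, 0.1143 ]), np.float32(53.958675))
```

View pics/w3d.png

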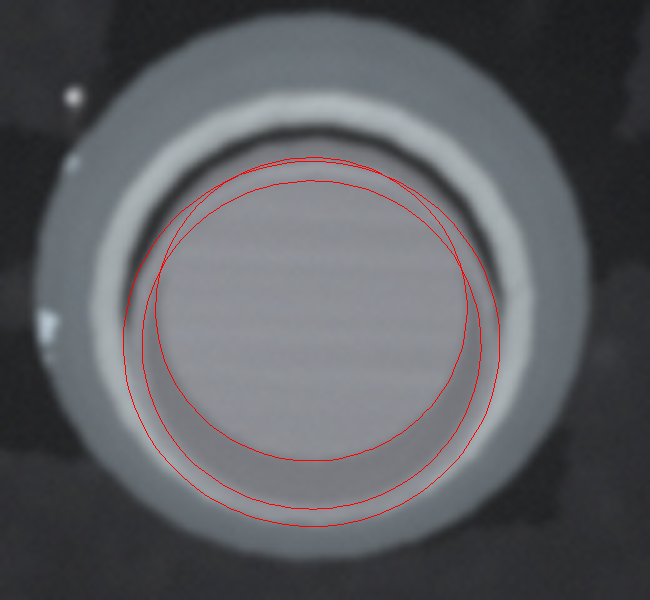

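Call:
apply_moves(commands=[[0,30,-16,0,0,0,0],[0,70,-37,0,0,0,0],[0,110,-58,0,0,0,0],[0,150,-79,0,0,0,0],[0,185,-97,0,0,0,0],[0,205,-108,0,0,0,0],[0,205,-108,0,0,0,0],[0,205,-108,0,0,0,0]])

```text
time: 10.65
ee_pos: [0.6404, 0.0016, 0.1774]
tool_rot: [[0.936, 0.351, -0.003], [0.351, -0.936, 0.0], [-0.003, -0.001, -1.0]]
contact_force: [-0.0, -1.0, 0.2]
width: 1.0
```

```bash
python3 - <<'E'
from h import *
s=robot.state();print(s['time'],s['ee_pos'])
d,T=look('wrist','w4')
F=[(.029,.03)]
p,sc=fit(d,T,F,(.6422,.001)); print('fine',p,sc)
show(d,T,[(p,F+[(.029,.027)])],'w4c',(130,60,430,280),2)
E
```

```text
10.65 [0.64041422 0.00158681 0.17738896]
fine [0.6382  0.00225] 149.94571
```

View pics/w4c.png

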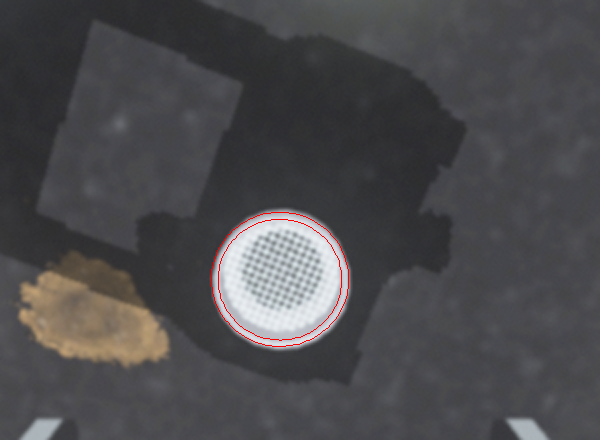

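Call:
apply_moves(commands=[[0,-3,0,-45,0,0,0],[0,-3,0,-90,0,0,0],[0,-3,0,-130,0,0,0],[0,-3,0,-160,0,0,0],[0,-3,0,-173,0,0,0],[0,-3,0,-173,0,0,0],[0.5,-3,0,-173,0,0,0],[0.5,-3,0,-173,0,0,0],[0.5,-3,0,-173,0,0,0],[0.5,-3,0,-173,0,0,0]], force=20)

```text
time: 11.7
ee_pos: [0.6389, 0.0017, 0.0087]
tool_rot: [[0.936, 0.351, 0.003], [0.351, -0.936, 0.0], [0.003, 0.001, -1.0]]
contact_force: [-2.1, 2.0, 7.0]
width: 0.7
```

Call:
apply_moves(commands=[[0.5,0,0,0,0,0,0],[0,0,0,0,0,0,0],[0,0,0,0,0,0,0],[0,0,0,0,0,0,-8],[0,0,0,0,0,0,-16],[0,0,0,0,0,0,-24],[0,0,0,0,0,0,-32],[0,0,0,0,0,0,-40],[0,0,0,0,0,0,-48],[0,0,0,0,0,0,-56]])

```text
time: 12.7
ee_pos: [0.6381, 0.0016, 0.0067]
tool_rot: [[0.811, -0.584, 0.0], [-0.584, -0.811, -0.0], [0.0, -0.0, -1.0]]
contact_force: [0.1, 0.3, 0.3]
width: 1.002
```

```bash
python3 - <<'E'
from h import *
s=robot.state();print(s)
E
```

```text
{'time': 12.7, 'joint_positions': array([-3.73998509e-02,  1.85397755e-01,  1.74235951e+00,  1.14252962e-05,
        1.21333743e+00,  5.86848303e-01]), 'joint_velocities': array([-1.75909723e-04,  8.03331871e-04,  1.31269936e-04, -9.05905057e-04,
       -3.56094468e-04,  1.38749778e+00]), 'effort': array([ 2.23083021e-03, -7.20634174e+01, -5.62814677e+01,  2.82760175e-04,
       -1.71859389e-03, -3.71002056e+00]), 'ee_pos': array([0.63814662, 0.00164322, 0.00670295]), 'tool_rot': array([[ 8.11400357e-01, -5.84490559e-01,  4.98007088e-04],
       [-5.84490628e-01, -8.11400460e-01, -7.92349849e-06],
       [ 4.08714390e-04, -2.84651346e-04, -9.99999876e-01]]), 'contact_force': array([0.12335419, 0.32838871, 0.34265133]), 'torque': array([-0.04144044, -0.05300372, -0.00645139]), 'width': 1.0024984480582864}
```

Call:
apply_moves(commands=[[0,0,0,0,0,0,-8],[0,0,0,0,0,0,-16],[0,0,0,0,0,0,-24],[0,0,0,0,0,0,-32],[0,0,0,0,0,0,-34],[0.5,0,0,0,0,0,-34],[0.5,0,0,0,0,0,-34],[0.5,0,0,0,0,0,-34],[0.5,0,0,0,0,0,-34],[0.5,0,0,0,0,0,-34]], force=50)

```text
time: 13.7
ee_pos: [0.6384, 0.0016, 0.0072]
tool_rot: [[0.353, -0.936, 0.001], [-0.936, -0.353, -0.0], [0.0, -0.001, -1.0]]
contact_force: [-1.8, 0.3, 6.1]
width: 0.679
```

Call:
apply_moves(commands=[[0.5,0,0,30,0,0,0],[0.5,0,0,70,0,0,0],[0.5,-30,16,83,0,0,0],[0.5,-70,37,83,0,0,0],[0.5,-110,59,83,0,0,0],[0.5,-150,80,83,0,0,0],[0.5,-185,99,83,0,0,0],[0.5,-202,108,83,0,0,0],[0.5,-202,108,83,0,0,0],[0.5,-202,108,83,0,0,0]])

```text
time: 14.7
ee_pos: [0.4361, 0.1098, 0.0896]
tool_rot: [[0.353, -0.936, 0.001], [-0.936, -0.353, 0.0], [0.0, -0.001, -1.0]]
contact_force: [0.1, -0.1, -2.3]
width: 0.677
```

```bash
python3 - <<'E'
from h import *
s=robot.state();print(s['time'],s['ee_pos'],s['width'])
zt=s['ee_pos'][2]
d,T=look('wrist','w5')
zp=.029+zt-.0072
p,sc=fit(d,T,[(zp,.03)],s['ee_pos'][:2],.006); print('fine',p,sc)
show(d,T,[(p,[(zp,.03)]),((.4362,.1098),[(.058,.03),(.058,.027)])],'w5c',(160,130,380,380),3)
E
```

```text
14.7 [0.43613226 0.10975231 0.08964253] 0.6773662555375389
fine [0.43688226 0.11050231] 99.80935
```

View pics/w5c.png

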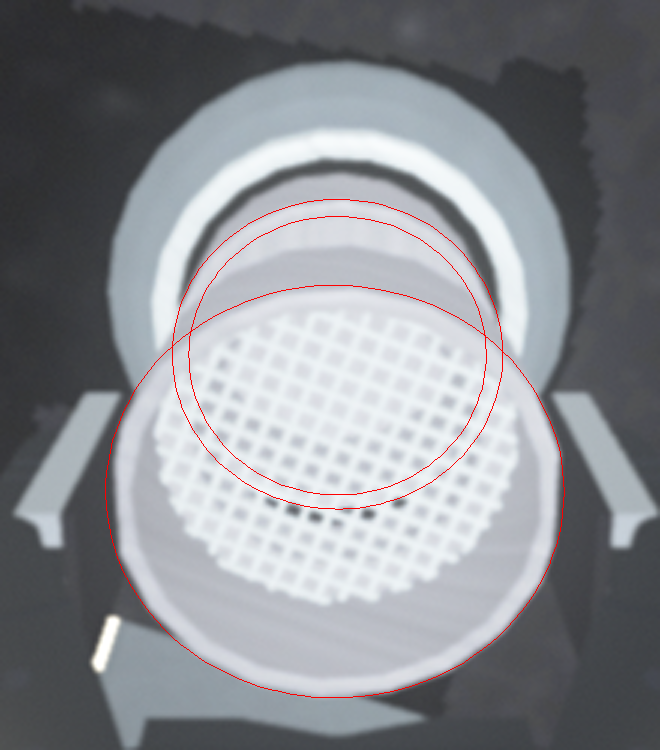

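```bash
python3 - <<'E'
from h import *
d=cv2.imread('pics/w5.png')
im=cv2.resize(d[175:250,205:345],None,fx=5.5,fy=5.5,interpolation=cv2.INTER_CUBIC)
cv2.imwrite('pics/w5z.png',cv2.convertScaleAbs(im,alpha=1.0))
E
```

```text
(no output)
```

View pics/w5z.png

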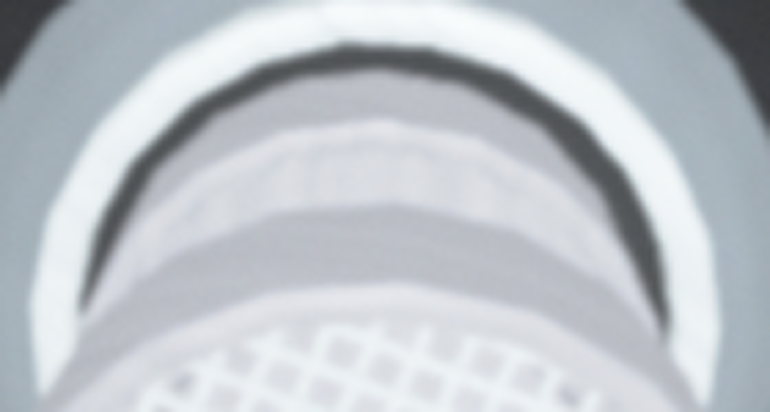

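Call:
apply_moves(commands=[[0.5,0,0,-8,0,0,0],[0.5,0,0,-14,0,0,0],[0.5,0,0,-19,0,0,0],[0.5,0,0,-23,0,0,0],[0.5,0,0,-26,0,0,0],[0.5,0,0,-29,0,0,0],[0.5,0,0,-30,0,0,0],[0.5,0,0,-31,0,0,0],[0.5,0,0,-32,0,0,0],[0.5,0,0,-32,0,0,0]])

```text
time: 15.75
ee_pos: [0.4361, 0.1097, 0.0581]
tool_rot: [[0.351, -0.936, 0.0], [-0.936, -0.351, 0.0], [0.0, -0.0, -1.0]]
contact_force: [-4.4, -1.6, 8.0]
width: 0.671
```

Contact came at exactly the expected height (0.0581). Now I'll release and check.

Call:
apply_moves(commands=[[0,0,0,0.5,0,0,0],[0,0,0,1,0,0,0],[0,0,0,1,0,0,0],[0,0,0,15,0,0,0],[0,0,0,50,0,0,0],[0,0,0,90,0,0,0],[0,0,0,120,0,0,0],[0,0,0,130,0,0,0],[0,0,0,130,0,0,0]])

```text
time: 16.65
ee_pos: [0.4365, 0.1098, 0.1893]
tool_rot: [[0.351, -0.936, 0.003], [-0.936, -0.351, 0.001], [0.0, -0.003, -1.0]]
contact_force: [0.6, -0.1, -1.3]
width: 1.003
```

```bash
python3 - <<'E'
from h import *
s=robot.state();print(s['time'],s['ee_pos'],s['joint_positions'].round(2))
d,T=look('wrist','w6')
F=[(.080,.03)]
p,sc=fit(d,T,F,(.4362,.1098)); print('fine',p,sc)
show(d,T,[(p,F+[(.08,.027)])],'w6c',(180,100,380,280),4)
e,U=look('side','s6'); show(e,U,[],'s6c',(240,220,370,330),5)
E
```

```text
16.65 [0.4364997  0.10975794 0.18930806] [ 0.19 -0.38  1.96  0.    1.56  1.4 ]
fine [0.43645 0.11055] 90.436195
```

View pics/w6c.png

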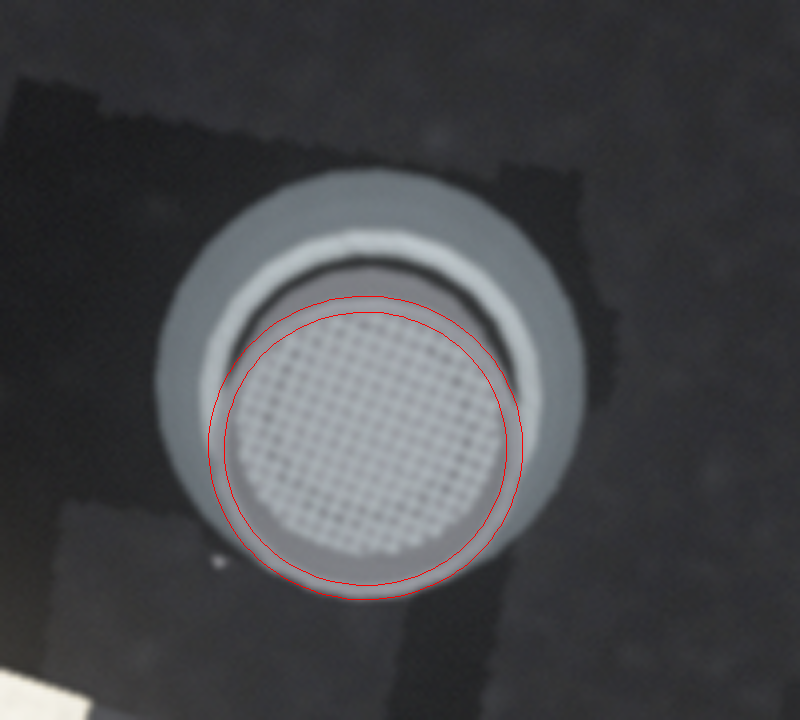

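View pics/s6c.png

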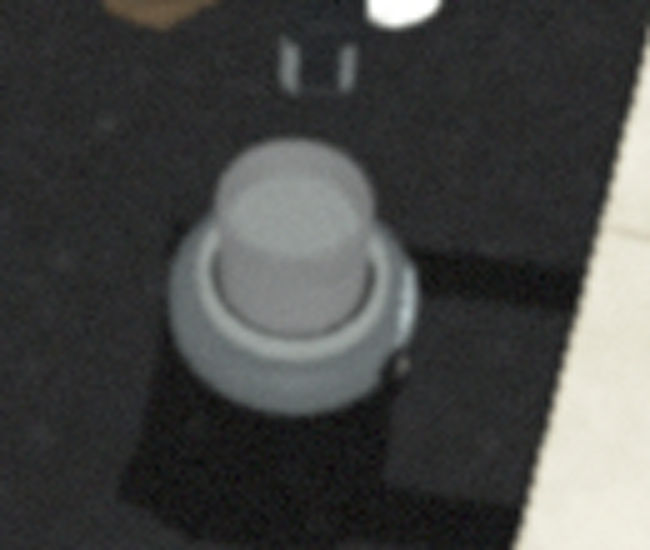

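Call:
apply_moves(commands=[[0,20,-31,0,0,0,0],[0,43,-67,0,0,0,0],[0,67,-105,0,0,0,0],[0,92,-143,0,0,0,0],[0,117,-181,0,0,0,0],[0,142,-220,0,0,0,0],[0,165,-257,0,0,0,0],[0,182,-284,0,0,0,0],[0,184,-286,0,0,0,0],[0,184,-286,0,0,0,0]])

```text
time: 17.75
ee_pos: [0.6196, -0.1767, 0.1852]
tool_rot: [[0.35, -0.937, -0.003], [-0.937, -0.35, 0.001], [-0.002, 0.002, -1.0]]
contact_force: [0.2, 0.8, 0.2]
width: 1.001
```

```bash
python3 - <<'E'
from h import *
s=robot.state();print(s['time'],s['ee_pos'],s['joint_positions'].round(2))
d,T=look('wrist','w7')
F=[(.037,.03)]
p,sc=fit(d,T,F,(.620,-.176)); print('coarse',p,sc)
show(d,T,[(p,F+[(.037,.027)])],'w7c',(130,60,430,280),2)
E
```

```text
17.75 [ 0.61959016 -0.17667972  0.18516848] [-0.32  0.07  1.57  0.    1.51  0.9 ]
coarse [ 0.61825 -0.1745 ] 143.10892
```

View pics/w7c.png

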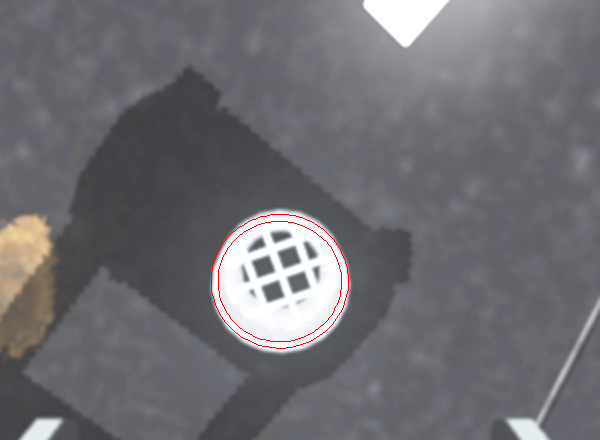

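Call:
apply_moves(commands=[[0,-2,2,-45,0,0,0],[0,-2,2,-90,0,0,0],[0,-2,2,-130,0,0,0],[0,-2,2,-160,0,0,0],[0,-2,2,-177,0,0,0],[0,-2,2,-177,0,0,0],[0.5,-2,2,-177,0,0,0],[0.5,-2,2,-177,0,0,0],[0.5,-2,2,-177,0,0,0],[0.5,-2,2,-177,0,0,0]], force=20)

```text
time: 18.8
ee_pos: [0.619, -0.1745, 0.0127]
tool_rot: [[0.351, -0.936, 0.003], [-0.936, -0.351, -0.001], [0.002, -0.003, -1.0]]
contact_force: [-1.6, 2.8, 6.7]
width: 0.68
```

Call:
apply_moves(commands=[[0.5,0,0,0,0,0,0],[0,0,0,0,0,0,0],[0,0,0,0,0,0,0],[0,0,0,0,0,0,8],[0,0,0,0,0,0,16],[0,0,0,0,0,0,24],[0,0,0,0,0,0,32],[0,0,0,0,0,0,40],[0,0,0,0,0,0,48],[0,0,0,0,0,0,56]])

```text
time: 19.8
ee_pos: [0.6181, -0.1744, 0.0106]
tool_rot: [[0.974, -0.227, 0.0], [-0.227, -0.974, -0.0], [0.0, 0.0, -1.0]]
contact_force: [0.1, 0.6, -0.1]
width: 0.999
```

Call:
apply_moves(commands=[[0,0,0,0,0,0,8],[0,0,0,0,0,0,16],[0,0,0,0,0,0,24],[0,0,0,0,0,0,32],[0,0,0,0,0,0,34],[0.5,0,0,0,0,0,34],[0.5,0,0,0,0,0,34],[0.5,0,0,0,0,0,34],[0.5,0,0,0,0,0,34],[0.5,0,0,0,0,0,34]], force=50)

```text
time: 20.8
ee_pos: [0.6183, -0.1745, 0.0111]
tool_rot: [[0.937, 0.35, 0.001], [0.35, -0.937, -0.0], [0.001, 0.001, -1.0]]
contact_force: [-1.9, 0.1, 6.1]
width: 0.693
```

Call:
apply_moves(commands=[[0.5,0,0,40,0,0,0],[0.5,0,0,80,0,0,0],[0.5,-20,31,100,0,0,0],[0.5,-44,69,100,0,0,0],[0.5,-68,106,100,0,0,0],[0.5,-92,143,100,0,0,0],[0.5,-116,181,100,0,0,0],[0.5,-140,218,100,0,0,0],[0.5,-162,253,100,0,0,0],[0.5,-178,278,100,0,0,0]])

```text
time: 21.8
ee_pos: [0.4385, 0.1052, 0.1104]
tool_rot: [[0.937, 0.35, 0.0], [0.35, -0.937, 0.0], [0.0, -0.0, -1.0]]
contact_force: [0.3, -0.1, -1.1]
width: 0.692
```

Call:
apply_moves(commands=[[0.5,-4,6,0,0,0,0],[0.5,-4,6,0,0,0,0],[0.5,-4,6,0,0,0,0]])

```text
time: 22.1
ee_pos: [0.4364, 0.1092, 0.1104]
tool_rot: [[0.936, 0.351, 0.0], [0.351, -0.936, -0.0], [0.0, 0.0, -1.0]]
contact_force: [-0.4, -0.5, -2.4]
width: 0.691
```

```bash
python3 - <<'E'
from h import *
s=robot.state();print(s['time'],s['ee_pos'],s['width'])
zt=s['ee_pos'][2]
d,T=look('wrist','w8')
zp=.037+zt-.0111
p,sc=fit(d,T,[(zp,.03)],s['ee_pos'][:2],.006); print('coarse',p,sc)
show(d,T,[(p,[(zp,.03)]),((.4362,.1098),[(.08,.03),(.08,.027)])],'w8c',(160,130,380,380),3)
E
```

```text
22.1 [0.43638882 0.10916487 0.11035701] 0.6909163400757349
coarse [0.43613882 0.10966487] 107.554855
```

View pics/w8c.png

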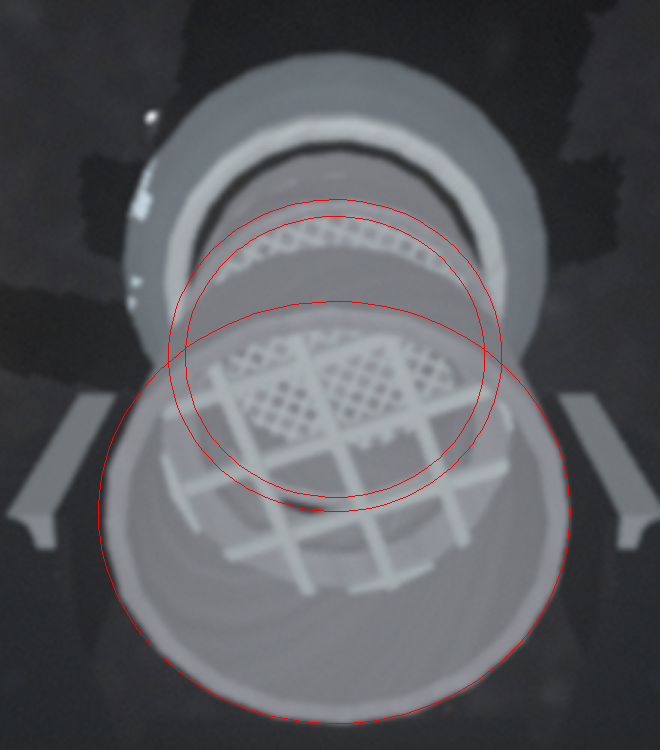

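Call:
apply_moves(commands=[[0.5,0,0,-7,0,0,0],[0.5,0,0,-12,0,0,0],[0.5,0,0,-16,0,0,0],[0.5,0,0,-19,0,0,0],[0.5,0,0,-22,0,0,0],[0.5,0,0,-24,0,0,0],[0.5,0,0,-25,0,0,0],[0.5,0,0,-26,0,0,0],[0.5,0,0,-27,0,0,0],[0.5,0,0,-27,0,0,0]])

```text
time: 23.15
ee_pos: [0.4361, 0.1097, 0.0841]
tool_rot: [[0.936, 0.351, 0.0], [0.351, -0.936, 0.0], [0.0, 0.0, -1.0]]
contact_force: [-4.7, -0.3, 6.8]
width: 0.686
```

Call:
apply_moves(commands=[[0,0,0,0.5,0,0,0],[0,0,0,1,0,0,0],[0,0,0,1,0,0,0],[0,0,0,15,0,0,0],[0,0,0,50,0,0,0],[0,0,0,85,0,0,0],[0,0,0,110,0,0,0],[0,0,0,120,0,0,0],[0,0,0,120,0,0,0]])

```text
time: 24.05
ee_pos: [0.4364, 0.1098, 0.2048]
tool_rot: [[0.936, 0.351, 0.002], [0.351, -0.936, 0.0], [0.002, 0.0, -1.0]]
contact_force: [0.0, 0.1, -0.3]
width: 0.998
```

```bash
python3 - <<'E'
from h import *
s=robot.state();print(s['time'],s['ee_pos'],s['joint_positions'].round(2))
d,T=look('wrist','w9')
F=[(.110,.03)]
p,sc=fit(d,T,F,(.4362,.1098)); print('coarse',p,sc)
show(d,T,[(p,F+[(.11,.027)])],'w9c',(180,100,380,280),3)
e,U=look('side','s9'); show(e,U,[],'s9c',(240,200,370,330),4)
i=[cv2.imread(f'pics/{n}.png') for n in ('w9c','s9c')]; 
cv2.imwrite('pics/j9.png',np.hstack([cv2.resize(a,(390,390)) for a in i]))
E
```

```text
24.05 [0.43640297 0.1097547  0.20480668] [ 0.19 -0.39  1.94  0.    1.59 -0.17]
coarse [0.43595 0.11005] 100.71977
```

View pics/j9.png

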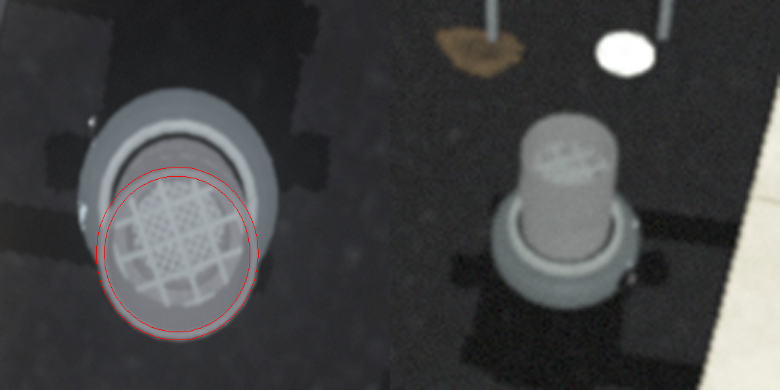

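Call:
apply_moves(commands=[[0,0,-25,0,0,0,0],[0,0,-65,0,0,0,0],[0,0,-110,0,0,0,0],[0,0,-155,0,0,0,0],[0,0,-200,0,0,0,0],[0,0,-245,0,0,0,0],[0,-2,-290,0,0,0,0],[0,-4,-330,0,0,0,0],[0,-4,-348,0,0,0,0],[0,-4,-348,0,0,0,0]])

```text
time: 25.15
ee_pos: [0.4312, -0.2401, 0.2013]
tool_rot: [[0.937, 0.349, -0.003], [0.349, -0.937, 0.001], [-0.002, -0.002, -1.0]]
contact_force: [-0.2, -0.2, -0.5]
width: 0.997
```

Call:
apply_moves(commands=[[0,0,0,0,0,0,0],[0,0,0,0,0,0,0]])

```text
time: 25.35
ee_pos: [0.4319, -0.2374, 0.2027]
tool_rot: [[0.936, 0.352, -0.001], [0.352, -0.936, 0.001], [-0.0, -0.001, -1.0]]
contact_force: [-0.4, 0.3, 0.8]
width: 1.001
```

```bash
python3 - <<'E'
from h import *
s=robot.state();print(s['time'],s['ee_pos'],s['joint_positions'].round(2))
d,T=look('wrist','w10')
F=[(.016,.03)]
p,sc=fit(d,T,F,(.432,-.238)); print('lid disc',p,sc)
k,sc=fit(d,T,[(.047,.011)],p,.006); print('knob',k,sc)
show(d,T,[(p,F),(p,[(.047,.011)])],'w10c',(130,60,430,280),2)
E
```

```text
25.35 [ 0.43192798 -0.23744097  0.20267056] [-0.55 -0.28  1.86  0.    1.56 -0.91]
lid disc [ 0.4355 -0.2465] 149.87971
knob [ 0.43475 -0.24475] 138.7029
```

View pics/w10c.png

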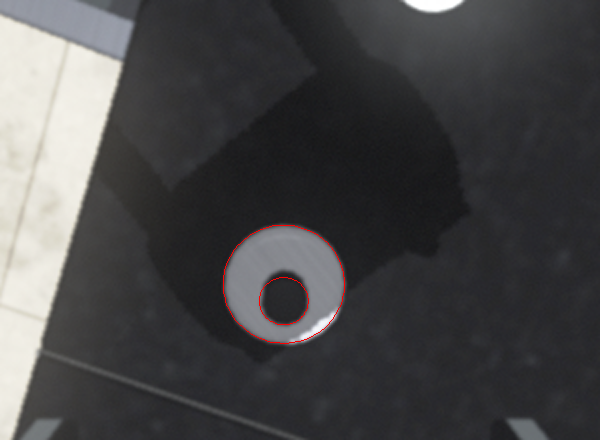

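Call:
apply_moves(commands=[[0,3,-7,-45,0,0,0],[0,3,-7,-90,0,0,0],[0,3,-7,-130,0,0,0],[0,3,-7,-162,0,0,0],[0,3,-7,-181,0,0,0],[0,3,-7,-181,0,0,0],[0.4,3,-7,-181,0,0,0],[0.6,3,-7,-181,0,0,0],[0.9,3,-7,-181,0,0,0],[0.9,3,-7,-181,0,0,0]], force=20)

```text
time: 26.4
ee_pos: [0.4354, -0.2455, 0.0232]
tool_rot: [[0.936, 0.351, 0.001], [0.351, -0.936, -0.001], [0.001, 0.001, -1.0]]
contact_force: [0.5, 0.6, -0.1]
width: 0.332
```

Call:
apply_moves(commands=[[0.9,0,0,0,0,0,0],[0.9,0,0,0,0,0,0],[0.9,0,0,0,0,0,0],[0.4,0,0,0,0,0,0],[0.4,0,0,0,0,0,0],[0.4,0,0,0,0,0,0],[0.4,0,0,0,0,0,8],[0.4,0,0,0,0,0,16],[0.4,0,0,0,0,0,24],[0.4,0,0,0,0,0,32]])

```text
time: 27.4
ee_pos: [0.4349, -0.2453, 0.0222]
tool_rot: [[0.603, 0.797, -0.0], [0.797, -0.603, 0.0], [-0.0, -0.0, -1.0]]
contact_force: [-0.5, -0.3, 0.1]
width: 0.599
```

Call:
apply_moves(commands=[[0.4,0,0,0,0,0,8],[0.4,0,0,0,0,0,16],[0.4,0,0,0,0,0,24],[0.4,0,0,0,0,0,32],[0.4,0,0,0,0,0,40],[0.4,0,0,0,0,0,48],[0.4,0,0,0,0,0,56],[0.4,0,0,0,0,0,58],[0.4,0,0,0,0,0,58],[0.9,0,0,0,0,0,58]], force=40)

```text
time: 28.4
ee_pos: [0.435, -0.2453, 0.0223]
tool_rot: [[-0.35, 0.937, -0.0], [0.937, 0.35, -0.0], [0.0, -0.0, -1.0]]
contact_force: [-1.1, -0.5, 0.1]
width: 0.444
```

Call:
apply_moves(commands=[[0.9,0,0,0,0,0,0],[0.9,0,0,0,0,0,0],[0.9,0,0,0,0,0,0],[0.9,0,0,0,0,0,0],[0.9,0,0,0,0,0,0]])

```text
time: 28.9
ee_pos: [0.4351, -0.2454, 0.0224]
tool_rot: [[-0.351, 0.936, 0.0], [0.936, 0.351, -0.0], [-0.0, 0.0, -1.0]]
contact_force: [-0.9, 0.3, 3.1]
width: 0.239
```

Call:
apply_moves(commands=[[0.9,0,0,40,0,0,0],[0.9,0,0,85,0,0,0],[0.9,0,10,125,0,0,0],[0.9,0,50,130,0,0,0],[0.9,0,95,130,0,0,0],[0.9,0,140,130,0,0,0],[0.9,0,185,130,0,0,0],[0.9,0,230,130,0,0,0],[0.9,1,270,130,0,0,0],[0.9,1,305,130,0,0,0]])

```text
time: 29.9
ee_pos: [0.4355, 0.0616, 0.1521]
tool_rot: [[-0.352, 0.936, 0.0], [0.936, 0.352, 0.0], [0.0, 0.0, -1.0]]
contact_force: [1.0, 0.5, -1.1]
width: 0.239
```

Call:
apply_moves(commands=[[0.9,0,25,0,0,0,0],[0.9,0,40,0,0,0,0],[0.9,0,50,0,0,0,0],[0.9,0,50,0,0,0,0],[0.9,0,50,0,0,0,0]])

```text
time: 30.4
ee_pos: [0.436, 0.1092, 0.1521]
tool_rot: [[-0.351, 0.936, -0.0], [0.936, 0.351, -0.0], [-0.0, -0.0, -1.0]]
contact_force: [1.4, 0.0, -0.6]
width: 0.241
```

```bash
python3 - <<'E'
from h import *
s=robot.state();print(s['time'],s['ee_pos'],s['width'])
zt=s['ee_pos'][2]
d,T=look('wrist','w11')
zp=.016+zt-.0224
p,sc=fit(d,T,[(zp,.03)],s['ee_pos'][:2],.006); print('lid',p,sc)
show(d,T,[(p,[(zp,.03)]),((.4362,.1098),[(.11,.03),(.11,.027)])],'w11c',(160,130,380,380),2)
e,U=look('side','s11'); show(e,U,[],'s11c',(230,180,380,330),3)
i=[cv2.imread(f'pics/{n}.png') for n in ('w11c','s11c')]; 
cv2.imwrite('pics/j11.png',np.hstack([cv2.resize(i[0],(440,500)),cv2.resize(i[1],(350,500))]))
E
```

```text
30.4 [0.4359742  0.1092295  0.15210776] 0.2412123419938687
lid [0.4292242 0.1074795] 49.952408
```

View pics/j11.png

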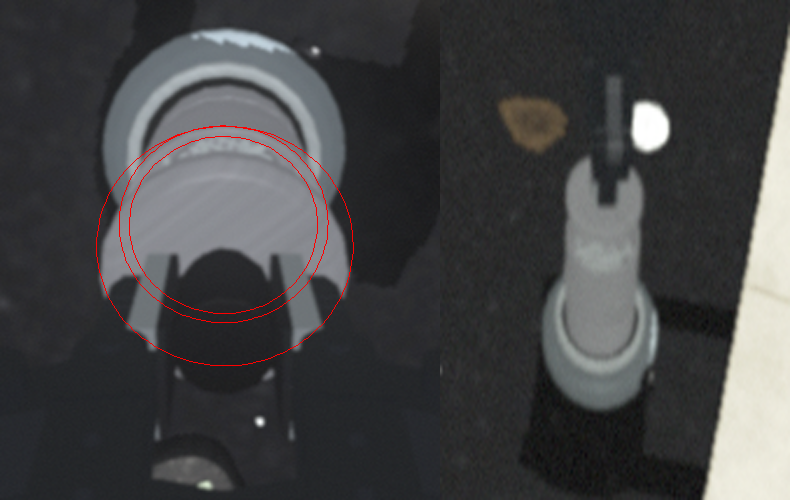

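```bash
python3 - <<'E'
from h import *
d,T=look('wrist','w12')
s=robot.state()['ee_pos']
show(d,T,[(s[:2],[(s[2]-.0064,.03)])],'w12c',(180,150,360,340),4)
E
```

```text
(no output)
```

View pics/w12c.png

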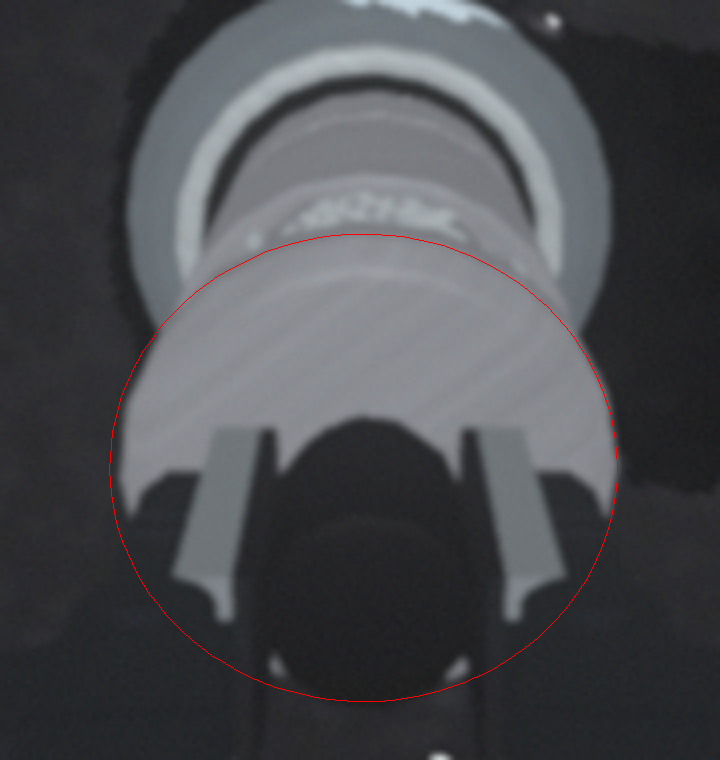

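```bash
python3 - <<'E'
from h import *
d,T=look('wrist','w13')
s=robot.state()['ee_pos']; print(T[:3,3],s)
d['img']=cv2.convertScaleAbs(d['img'],alpha=1.7,beta=10)
x,y=s[:2]
ty=np.array([.936,.351])  # tool y
show(d,T,[((x,y),[(s[2]-.0064,.03),(s[2]-.0154,.03),(s[2]+.0246,.011)])],'w13c',(180,150,360,340),4)
E
```

```text
[0.37208506 0.0852728  0.29463248] [0.43608078 0.10899789 0.15231829]
```

View pics/w13c.png

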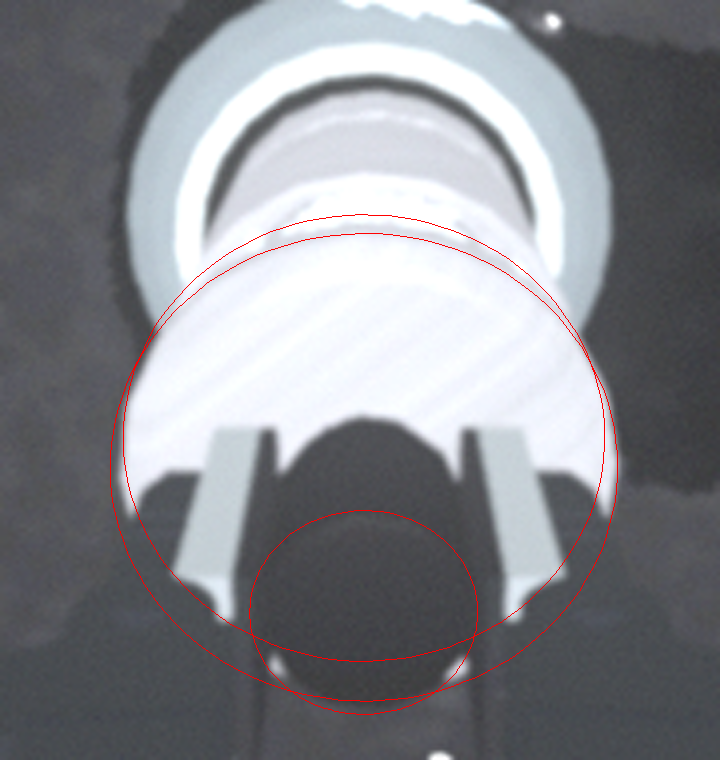

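```bash
python3 - <<'E'
from h import *
d=cv2.imread('pics/w13.png') 
c=d[185:285,200:345]
g=cv2.createCLAHE(3,(2,2)).apply(cv2.cvtColor(c,cv2.COLOR_BGR2GRAY))
cv2.imwrite('pics/w13z.png',cv2.resize(g,None,fx=5.5,fy=5.5,interpolation=cv2.INTER_CUBIC))
e,U=look('side','s13')
c=e['img'][190:320,240:370]
cv2.imwrite('pics/s13z.png',cv2.resize(cv2.convertScaleAbs(c,alpha=1.5),None,fx=4.5,fy=4.5,interpolation=cv2.INTER_CUBIC))
E
```

```text
(no output)
```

View pics/w13z.png

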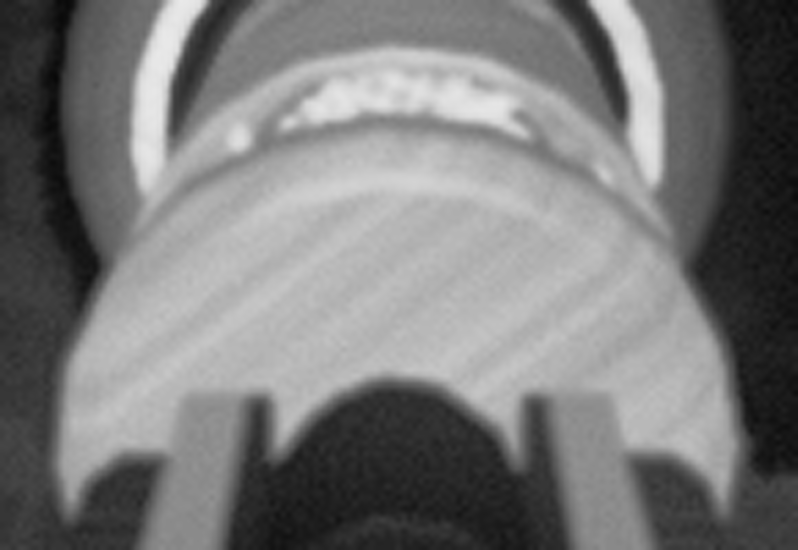

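View pics/s13z.png

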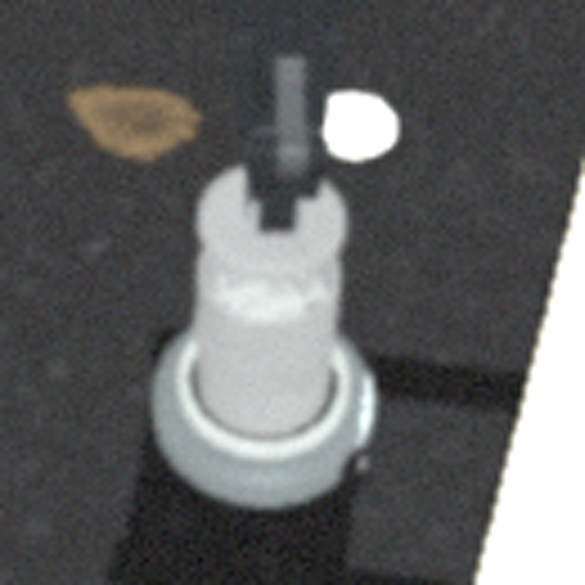

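The extra arc on the lid is its bevelled edge, which also showed on the bench view. The lid is centred to within about 1.5 mm, so I'll lower it.

Call:
apply_moves(commands=[[0.9,-0.5,0.5,-7,0,0,0],[0.9,-0.5,0.5,-12,0,0,0],[0.9,-0.5,0.5,-16,0,0,0],[0.9,-0.5,0.5,-19,0,0,0],[0.9,-0.5,0.5,-22,0,0,0],[0.9,-0.5,0.5,-24,0,0,0],[0.9,-0.5,0.5,-25,0,0,0],[0.9,-0.5,0.5,-26,0,0,0],[0.9,-0.5,0.5,-27,0,0,0],[0.9,-0.5,0.5,-27,0,0,0]])

```text
time: 31.65
ee_pos: [0.4356, 0.1102, 0.1255]
tool_rot: [[-0.351, 0.936, 0.0], [0.936, 0.351, 0.0], [-0.0, 0.0, -1.0]]
contact_force: [0.3, 0.3, -0.6]
width: 0.24
```

Call:
apply_moves(commands=[[0.9,0,0,-1,0,0,0],[0.9,0,0,-1,0,0,0]])

```text
time: 31.85
ee_pos: [0.4358, 0.1102, 0.1253]
tool_rot: [[-0.351, 0.936, 0.001], [0.936, 0.351, 0.0], [-0.0, 0.001, -1.0]]
contact_force: [-3.7, 0.2, 9.1]
width: 0.242
```

Contact again came at the expected height (0.1253 against 0.1254). Next I'll release, back straight up and check.

Call:
apply_moves(commands=[[0.7,0,0,0.5,0,0,0],[0.4,0,0,1,0,0,0],[0.2,0,0,1,0,0,0],[0,0,0,1,0,0,0],[0,0,0,10,0,0,0],[0,0,0,40,0,0,0],[0,0,0,75,0,0,0],[0,0,0,95,0,0,0],[0,0,0,95,0,0,0]])

```text
time: 32.75
ee_pos: [0.4364, 0.1103, 0.223]
tool_rot: [[-0.351, 0.936, 0.005], [0.936, 0.351, 0.001], [-0.001, 0.005, -1.0]]
contact_force: [-0.2, -0.2, 0.4]
width: 0.998
```

```bash
python3 - <<'E'
from h import *
s=robot.state();print(s['time'],s['ee_pos'],s['width'])
d,T=look('wrist','w14')
show(d,T,[((.4362,.1098),[(.119,.03),(.15,.011),(.11,.03)])],'w14c',(150,100,410,360),3)
e,U=look('side','s14'); show(e,U,[((.4362,.1098),[(.119,.03),(.15,.011)])],'s14c',(230,180,380,330),4)
e,U=look('top','t14'); 
i=[cv2.imread(f'pics/{n}.png') for n in ('w14c','s14c')]
cv2.imwrite('pics/j14.png',np.hstack([cv2.resize(a,(400,400)) for a in i]))
for q in ['stopwatch','petri_dish','lid_center']:
    for r in robot.spot_in(e,q)[:1]: print(q,round(r['confidence'],2),w(r['position'],U).round(4))
E
```

```text
32.75 [0.43636241 0.11034633 0.22303428] 0.9977041935405996
petri_dish 0.71 [ 0.4415 -0.0828  0.0049]
lid_center 0.42 [0.4223 0.1303 0.119 ]
```

View pics/j14.png

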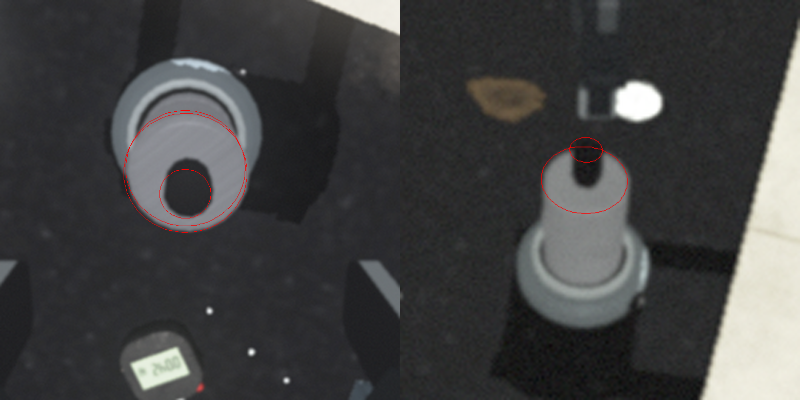

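The lid is seated level at the right height in both views. Handing in.

```bash
python3 - <<'E'
from plant import robot
print(robot.job_done(), robot.state()['time'])
E
```

```text
the job is handed in; nothing more can be done
the job is handed in; nothing more can be done
```

The sieve column is built on the shaker: pan, then fine sieve, then coarse sieve, then lid with the knob on top. I handed the job in at about 33 s of the 109 s allowed; no verdict is reported.

**How each piece was placed:** I squeezed each piece from two directions 90° apart to centre it in the gripper. I then lowered it until the force reading showed contact.

**Heights:** pan, fine sieve, coarse sieve and lid all made contact within about 0.2 mm of the fully seated height, at 7–12 N.

**Last checks:** in the side view the lid's disc lies on the outline expected for a seated lid. The wrist view shows the lid level and centred to within about 1–2 mm. The gripper was open and about 70 mm above the knob at hand-in.

**Checks that failed or disagreed:**
- **Circle fits:** my automatic fits locked onto the wrong edge for the placed pan and the held lid, so I judged those two by eye from overlays.
- **Network position for the lid:** in the last top view the network put the lid about 25 mm off, at a confidence of 0.42. I disregarded it in favour of the side and wrist views.
- **Stopwatch and dish:** the network did not report the stopwatch in the last top view. It does show in the last wrist picture, and the arm only passed well above it. The dish was measured within about 5 mm of where it started, which is about the network's error.

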